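# Slide the wash bottle into its dock, press it home and shut the gate

## Task

Without gripping, lifting or tipping it, push the tall white wash bottle along the bench, in the lowest third of its body, into the white dock. Push it gently but firmly home so that it presses the black spring pad at the back with about 10 N for a good second (never over 15 N), then back off and swing the red gate bar fully shut behind it. Leave the other bottle, the vial and the dish where they stand.

Things in the scene. Friction and masses are not known exactly. Their poses are not given: they have to be found in the camera images.
- wash_mid (a point): Wash bottle, white squeeze body 65 mm across, red cap and thin bent spout, 205 mm tall, 0.28 to 0.44 kg, standing on the bench. The point lies on the axis of the round body, 100 mm above its underside; z up. The body is straight to 120 mm high; on the bench it may topple when pushed higher than 40 mm; sliding it takes 1 to 4 N.
- dock: White U-shaped dock fixed on the bench, no floor. Origin on the bench where the bottle's axis comes when it first touches the pad in its foremost setting; x into the dock, z up. Walls 60 mm high, 71 mm apart, from x=0 to 70 mm; lips flare to 96 mm at x=-34 mm. Spring pad (60 wide, z 8 to 60 mm) faces the mouth at x=33 to 47 mm (setting unknown, to be felt); 3.5 N/mm, bottoms after 9 mm.
- gate (a joint): Red gate bar, 8 mm thick, 104 mm long, 52 to 68 mm above the bench; 86 mm from its hinge stands a black handle post, 13 mm thick, to 105 mm above the bench. Upright hinge at x=-40, y=60 mm in the dock's frame. Angle 0 = shut, bar along the dock's -y across the mouth with its inner face at x=-36 mm, against a stop; grows as it swings out towards -x; at 1.57 it points along -x. Starts wide open; light friction, stays where left.
- buffer: Clear bottle with blue cap, 54 mm across, 103 mm tall, bystander. Origin at the centre of its underside.
- vial: Small vial with purple cap, 26 mm across, 55 mm tall, bystander. Origin at the centre of its underside.
- petri: Clear round dish, 64 mm across, 16 mm high, bystander. Origin at the centre of its underside.
- wash: The same wash bottle again: origin on its underside, not on its axis (use the point above).

How it is judged:
On the way, in this order (a step that is already met when the one before it is completed fails the run):
1. the bottle stands between the lips of the dock (x of wash_mid in the frame of dock above -0.03 m and y of wash_mid in the frame of dock between -0.012 and 0.012 m), for 0.1 s.
2. the bottle, home in the dock with the gate still open, presses the dock with more than 7 N for 0.7 s (x of wash_mid in the frame of dock between -0.006 and 0.025 m and y of wash_mid in the frame of dock between -0.007 and 0.007 m and value of joint gate above 1 rad and contact force between wash and dock above 7 N), for 0.7 s.
3. the gate is shut behind the bottle (value of joint gate below 0.06 rad and x of wash_mid in the frame of dock between -0.006 and 0.025 m and y of wash_mid in the frame of dock between -0.007 and 0.007 m), for 0.2 s.
At the end, for the whole second after the job is handed in: The bottle stands upright (within 0.04 rad) and at rest on the bench, home in the dock (its axis -6 to 25 mm from the dock's origin along its x, within 7 mm across), and the gate is shut (below 0.06 rad) (all of step 3 and height (world z) of wash_mid below 0.104 m and angle between wash_mid's own z axis and vertical below 0.04 rad and linear speed of wash below 0.01 m/s and contact force between the fingers and wash below 0.1 N); the robot touches nothing.
It fails at once if the bottle tipped by more than 0.15 rad (angle between wash_mid's own z axis and vertical above 0.15 rad).
It fails at once if the bottle lifted off the bench by more than 8 mm (height (world z) of wash_mid above 0.108 m).
It fails at once if the bottle handled high up (grasp point over 75 mm) instead of low down (contact force between the fingers and wash above 0.5 N and height (world z) of the grasp point above 0.075 m).
It fails at once if the bottle forced against the dock with more than 16 N (contact force between wash and dock above 16 N).
It fails at once if the clear bottle, the vial or the dish moved by more than 15 mm (distance of any of buffer, vial, petri from where it was at the start of the episode above 0.015 m).
It also fails if it takes over 66 s, if anything falls off the work surface, if the arm or the gripper's body presses on something with over 40 N, if the wrist force passes 120 N, or if a joint passes its speed limit or range.

## Robot

A 6-joint arm with a two-finger parallel gripper is mounted at the origin on a cart in front of the work surface, level with it; the furniture and walls round the work are solid. World frame = base frame: x ahead of the robot, y to its left, z up, the work surface at z = 0. Lengths are in m, angles in rad, forces in N, time in s.
With the tool pointing down it reaches from about 0.225 to 0.875 m from the base axis. Payload 3.4 kg.
Tool frame: the origin (TCP) lies at the very end of the fingers, on their centre line; the grasp point (between the pads) lies 19 mm behind it; z points along the fingers, y is the line along which they close (so a half turn about z gives the same grasp; the last joint's range is limited). The gripper opens to 85 mm and grips with 20 to 120 N. Pads are 22 mm wide; open, the fingers measure 114 mm over their backs; the gripper's body (76 mm by 85 mm) begins 54 mm behind the grasp point. The pads swing forward as they close: fully open they stand 13 mm farther back than shut.
Start: joints at [1.023, 0.276, 1.505, -0, 1.361, -0.121], TCP at [0.238, 0.523, 0.231] pointing down, gripper open.
Joint ranges: [-2.89, 2.89], [-0.75, 2.08], [0.22, 2.7], [-1.18, 4.32], [0.11, 2.71], [-2.7, 2.7]. Speed limits (rad/s): [2.57, 2.57, 3.14, 3.14, 3.14, 3.14].

## Interface

Orientations are given as a unit quaternion [w, x, y, z].
In Python, from rig import readout, vision, manip gives the robot as it stands.
- The arm moves only by the shell command python3 -m handwheel 'ROWS' [FORCE]. ROWS is JSON, a list of rows, each a list of 3 entries, a list of its own where there are three numbers: the shift along the tool's x, y, z in mm, then the turn, a rotation vector about the tool's x, y, z in units of 6 degrees (1.0 is 6 degrees), then the closure, from -1 (fully open) to 1 (shut), so that 0 is half open. A call has 1 to 20 rows; each row shifts and turns the commanded pose from where the row before left it, along the tool's axes as they then stand; what a row does not reach is not made up. A row lasts 1/8 s, in which the tool goes at most 62.5 mm and 10.7 degrees, less where a joint would pass 70% of its speed; a pose out of reach is approached as far as the arm can. A call is refused whole if a number of a shift passes 62.5 or a number of a turn 1, either way. A call with a gripper value outside its range is refused whole. The fingers move at their own pace and stop on an object; FORCE is the grip in N (left out, the last holds). Time passes only in rows, so rows that do not move let the fingers close. It gives the time, the measured TCP pose, the force, the opening and the grip force at its end, in the units of the state.
- readout.get_state(): the state, without advancing time (a new reading comes with each control period).
- vision.get_image(name): name is "scene" or "top"; returns the picture (400x640x3 uint8, blue, green, red); there is no depth.
- vision.camera_params(name): a dict with "intrinsics" (3x3 intrinsics, pixels), "rvec" (rotation vector, rad) and "tvec" (3), from world to camera coordinates, as OpenCV has them. Camera axes: x right, y down, z forward; pixel columns grow to the right and rows downward; lengths in m; the calibration is good to about 2 mm. A picture is of the moment at which its call begins. camera_params takes no time and is no camera call.
- manip.sign_off(): hands the job in; it is judged then, once.
The state is a dict: "clock": time; "qpos": joint angles; "qd": joint speeds; "effort": joint torques, N m; "position": TCP position; "ee_rot": TCP orientation; "contact_force": force on the tool from outside, world axes, zero at the start; "moment": the same for the moment, N m; "width": finger opening in m; "gripper_force": force on a finger pad.
Only numpy, scipy, OpenCV 4.12 (cv2) and the standard library are available. Lean on these libraries where they do the work, as an engineer would, in place of code of your own. Each camera call takes 0.05 s, during which the arm holds its last target. There are 200 camera calls.

## Working session

There is one attempt and no reset: what is moved stays moved. The work goes in short steps, Python scripts to look and compute and a shell command to move; the robot and the scene stay as the last step left them, time stands still between calls to the robot, and variables do not carry over. Pictures are saved under pics/ and viewed, at most 11 in all, crops included, and the job is handed in when it is done.

```bash
mkdir -p pics; ls
python3 - <<'E'
from rig import readout, vision
import cv2, json
for n in("scene","top"):
    cv2.imwrite(f"pics/{n}0.png",vision.get_image(n)); p=vision.camera_params(n); print(n,p)
print(readout.get_state())
E
```

```text
pics
scene {'intrinsics': array([[406.02119999,   0.        , 320.43975672],
       [  0.        , 406.02119999, 202.1660501 ],
       [  0.        ,   0.        ,   1.        ]]), 'rvec': array([ 1.46192994, -1.67509223,  1.00671834]), 'tvec': array([-0.13028212,  0.34720698,  0.35294808])}
top {'intrinsics': array([[369.5872285 ,   0.        , 314.33888289],
       [  0.        , 369.5872285 , 200.90419539],
       [  0.        ,   0.        ,   1.        ]]), 'rvec': array([ 2.11661347, -2.15724474,  0.14376678]), 'tvec': array([-0.18801244,  0.58382208,  0.8612806 ])}
{'clock': 0.1, 'qpos': array([ 1.02300453e+00,  2.76537867e-01,  1.50603097e+00, -1.12790426e-05,
        1.36070727e+00, -1.21014224e-01]), 'qd': array([-0.00244655, -0.00119687, -0.00186555, -0.00081991,  0.00192258,
       -0.00090065]), 'effort': array([-7.47551658e-04, -4.17699122e+01, -2.46407086e+01, -2.01687417e-04,
        5.89025803e-03,  5.03399775e-07]), 'position': array([0.23777673, 0.52300045, 0.23051299]), 'ee_rot': array([-2.71049772e-04,  2.11771807e-01,  9.77318778e-01, -7.96909356e-04]), 'contact_force': array([ 0.22730532,  0.03218987, -0.18250467]), 'moment': array([ 0.0601412,  0.0126287, -0.0477008]), 'gripper_force': 0.0, 'width': 0.08559584587728113}
```

View pics/scene0.png

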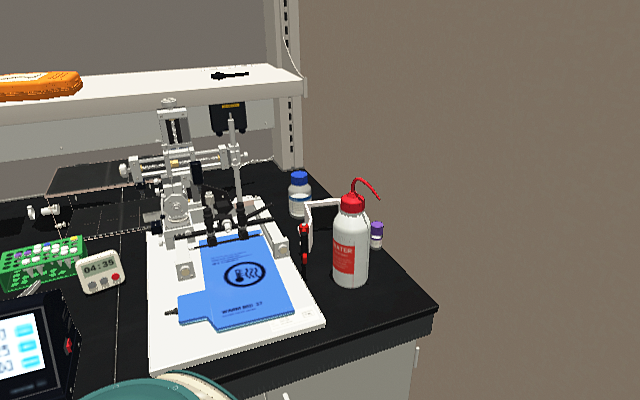

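View pics/top0.png

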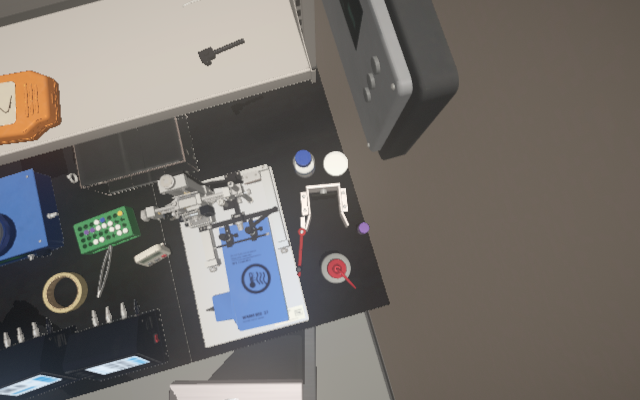

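The scene view shows the wash bottle near (350,245). In the top view the dock is near (325,205) with its mouth facing down the image, the bottle cap is at (336,268), and the gate runs from (302,232) to (299,272). The dish is at (335,163), the vial at (363,228) and the buffer at (304,160).

```bash
cat > h.py <<'E'
import numpy as np, cv2
from rig import vision
def cam(n):
    p=vision.camera_params(n); R=cv2.Rodrigues(p["rvec"])[0]; return p["intrinsics"],R,p["tvec"]
def ray(n,uv,z):
    K,R,t=cam(n); c=-R.T@t; d=R.T@np.linalg.inv(K)@[uv[0],uv[1],1]
    return c+d*(z-c[2])/d[2]
def proj(n,P):
    p=vision.camera_params(n); return cv2.projectPoints(np.float64([P]),p["rvec"],p["tvec"],p["intrinsics"],None)[0].reshape(2)
E
python3 - <<'E'
from h import *
np.set_printoptions(precision=4,suppress=True)
im=cv2.imread("pics/top0.png")
for n,(x0,y0,x1,y1) in {"top":(280,140,380,300),"scene":(280,160,400,300)}.items():
    c=cv2.imread(f"pics/{n}0.png")[y0:y1,x0:x1]; 
    s=600/(y1-y0) if n=="top" else 4.2
    cv2.imwrite(f"pics/{n}_crop.png",cv2.resize(c,None,fx=s,fy=s,interpolation=cv2.INTER_CUBIC)); print(n,s)
for n in("top","scene"):
    K,R,t=cam(n); print(n,"cam at",-R.T@t)
print("tcp px",proj("top",[.238,.523,.231]),proj("scene",[.238,.523,.231]))
for nm,uv,z in [("cap",(336,268),.15),("gate hinge",(302,232),.068),("gate tip",(299,272),.068),("vial",(363,228),.055),("petri",(335,163),.008),("buf",(304,157),.103),("dockBL",(306,187),.06),("dockBR",(341,185),.06),("lipL",(303,225),.06),("lipR",(347,224),.06)]:
    print(nm,ray("top",uv,z))
E
```

```text
top 3.75
scene 4.2
top cam at [ 0.4458 -0.2112  0.9352]
scene cam at [-0.1677 -0.1124  0.4705]
tcp px [-79.0874 378.601 ] [-378.9069  272.1886]
cap [ 0.4212 -0.2433  0.15  ]
gate hinge [ 0.5031 -0.1692  0.068 ]
gate tip [ 0.411  -0.1611  0.068 ]
vial [ 0.5107 -0.3138  0.055 ]
petri [ 0.6829 -0.2536  0.008 ]
buf [ 0.6744 -0.1778  0.103 ]
dockBL [ 0.6117 -0.1798  0.06  ]
dockBR [ 0.6149 -0.2642  0.06  ]
lipL [ 0.5202 -0.1714  0.06  ]
lipR [ 0.5205 -0.2757  0.06  ]
```

View pics/top_crop.png

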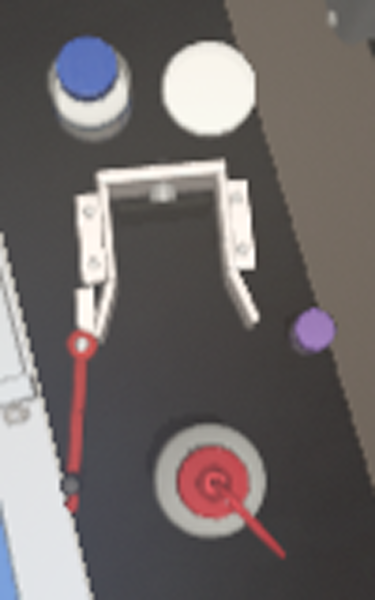

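View pics/scene_crop.png

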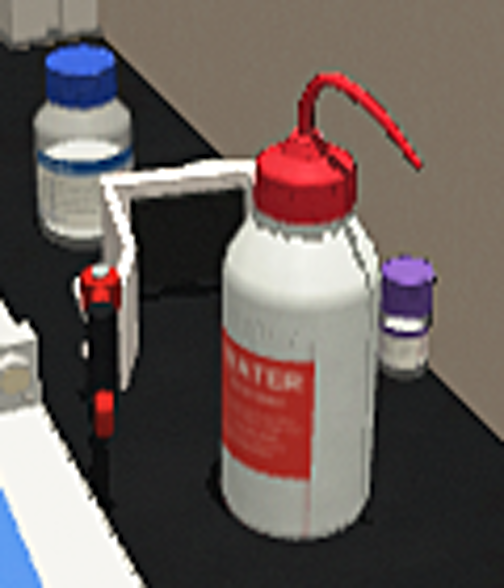

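Crop pixels in the top view:
- **Dock:** wall inner edges run (107,184)-(115,275) and (218,176)-(229,272), with lip tips at (97,340) and (254,322).
- **Gate:** hinge at (82,345), handle at (71,484).
- **Bottle:** shoulder circle centred at (210,480), with the spout reaching (284,556).

The scene crop confirms the bottle stands upright, with its base ellipse bottom at about (295,535).

Run:
```python
from h import *
np.set_printoptions(precision=4,suppress=True)
f=lambda u,v,z:ray("top",(280+(u-.0)/3.75,140+v/3.75),z)
L0,L1=f(115,275,.06),f(107,184,.06); R0,R1=f(229,272,.06),f(218,176,.06)
print("walls",L0,L1,R0,R1,"gap",np.linalg.norm(L0-R0),np.linalg.norm(L1-R1))
print("lips",f(97,340,.06),f(254,322,.06), "outer back",f(98,172,.06),f(224,160,.06))
print("hinge",f(82,345,.068),"handle",f(71,484,.105))
for z in(.11,.12,.13): 
  c=f(210,480,z); print("bottle",z,c, "diam",np.linalg.norm(f(155,480,z)-f(265,480,z)))
print("cap top ctr",f(213,483,.16))
# scene: base ellipse bottom and body sides, low
g=lambda u,v,z:ray("scene",(280+u/4.2,160+v/4.2),z)
b=g(296,535,0); c=cam("scene"); C=-c[1].T@c[2]; d=(b-C)[:2]; d/=np.linalg.norm(d)
print("scene bottle axis", b[:2]+d*.0325, "spout tip", g(420,165,.18), f(284,556,.18))
for n in [1]:
  w=(L1-L0+R1-R0)[:2]; print("wall dir deg",np.degrees(np.arctan2(w[1],w[0])))
  e=(f(98,172,.06)-f(224,160,.06))[:2]; print("back-wall normal",np.degrees(np.arctan2(e[1],e[0]))-90)
```

```text
walls [ 0.5477 -0.19    0.06  ] [ 0.6065 -0.1859  0.06  ] [ 0.5482 -0.2625  0.06  ] [ 0.6103 -0.2572  0.06  ] gap 0.07242169903064974 0.07141344140102919
lips [ 0.5066 -0.178   0.06  ] [ 0.5161 -0.2773  0.06  ] outer back [ 0.6145 -0.1802  0.06  ] [ 0.6206 -0.2613  0.06  ]
hinge [ 0.5031 -0.1689  0.068 ] handle [ 0.4189 -0.1631  0.105 ]
bottle 0.11 [ 0.42   -0.2449  0.11  ] diam 0.06437121771172057
bottle 0.12 [ 0.4203 -0.2445  0.12  ] diam 0.06359119525950281
bottle 0.13 [ 0.4206 -0.2441  0.13  ] diam 0.06281117280728507
cap top ctr [ 0.4199 -0.2445  0.16  ]
scene bottle axis [ 0.4227 -0.2442] spout tip [ 0.3784 -0.2764  0.18  ] [ 0.3817 -0.2803  0.18  ]
wall dir deg 4.469956076896537
back-wall normal 4.336612895210635
```

```bash
python3 -m handwheel '[[[0,0,-40],[0,0,1],1],[[0,0,-40],[0,0,1],1],[[0,0,-30],[0,0,1],1],[[0,0,0],[0,0,1],-0.2],[[0,0,0],[0,0,1],-0.2],[[0,0,0],[0,0,1],-0.2],[[0,0,0],[0,0,1],-0.2],[[0,0,0],[0,0,1],-0.2],[[0,0,0],[0,0,1],-0.2],[[0,0,0],[0,0,1],-0.2]]'; python3 -c "
from rig import readout as r;print(r.get_state()['qpos'])"
```

```text
clock: 1.35
position: [0.2379, 0.5232, 0.3408]
ee_rot: [0.0, 0.673, 0.739, -0.001]
contact_force: [-0.5, 1.0, -1.0]
width: 0.0512
gripper_force: 0.0
[1.02301087e+00 2.36927046e-01 1.29420748e+00 3.95508625e-05
 1.61159276e+00 9.29671032e-01]
```

```bash
python3 -m handwheel '[[[-20,0,0],[0,0,0],0.4],[[-38,0,0],[0,0,0],0.4],[[-38,0,0],[0,0,0],0.4],[[-38,0,0],[0,0,0],0.4],[[-38,0,0],[0,0,0],0.4],[[-40,0,0],[0,0,0],0.4],[[-40,0,0],[0,0,0],0.4],[[-40,0,0],[0,0,0],0.4],[[-40,0,0],[0,0,0],0.4],[[-40,0,0],[0,0,0],0.4],[[-40,0,0],[0,0,0],0.4],[[-40,-1,0],[0,0,0],0.4],[[-40,-1,0],[0,0,0],0.4],[[-40,-1,0],[0,0,0],0.4],[[-40,-1,0],[0,0,0],0.4],[[-40,-1,0],[0,0,0],0.4],[[-40,-1,0],[0,0,0],0.4],[[-40,-2,0],[0,0,0],0.4],[[-40,-2,0],[0,0,0],0.4],[[-40,-2,0],[0,0,0],0.4]]'
python3 -m handwheel '[[[0,0,0],[0,0,1],0.4],[[0,0,0],[0,0,1],0.4],[[0,0,0],[0,0,1],0.4],[[0,0,0],[0,0,1],0.4],[[0,0,0],[0,0,1],0.4],[[0,0,0],[0,0,1],0.4],[[0,0,0],[0,0,1],0.4],[[0,0,0],[0,0,1],0.4],[[0,0,0],[0,0,1],0.4],[[0,0,0],[0,0,1],0.4],[[0,0,0],[0,0,1],0.4],[[0,0,0],[0,0,1],0.4],[[0,0,0],[0,0,1],0.4],[[0,0,0],[0,0,1],0.4],[[0,0,0],[0,0,1],0.4],[[0,0,0],[0,0,0.2],0.4]]'
python3 -c "
from rig import readout as r;print(r.get_state()['qpos'])"
```

```text
clock: 3.85
position: [0.2992, -0.2468, 0.3411]
ee_rot: [-0.0, 0.672, 0.741, -0.0]
contact_force: [0.7, -0.4, -0.1]
width: 0.0257
gripper_force: 0.0
clock: 5.85
position: [0.2996, -0.2456, 0.3411]
ee_rot: [-0.0, 0.999, 0.038, -0.0]
contact_force: [0.2, -0.2, -0.1]
width: 0.0256
gripper_force: 0.0
[-8.66518073e-01 -6.34181500e-02  1.63238213e+00 -2.69802013e-04
  1.57320472e+00  6.27453731e-01]
```

```bash
python3 -m handwheel '[[[30,0,0],[0,0,0],0.4],[[26,0,0],[0,0,0],0.4],[[0,0,0],[0,1,0],0.4],[[0,0,0],[0,1,0],0.4],[[0,0,0],[0,1,0],0.4],[[0,0,0],[0,1,0],0.4],[[0,0,0],[0,1,0],0.4],[[0,0,0],[0,1,0],0.4],[[0,0,0],[0,1,0],0.4],[[0,0,0],[0,0.5,0],0.4],[[0,0,0],[0,0,0],0.4]]'
cat > st.py <<'E'
from rig import readout
import numpy as np
from scipy.spatial.transform import Rotation as Ro
np.set_printoptions(precision=4,suppress=True)
s=readout.get_state(); q=s['ee_rot']; R=Ro.from_quat([q[1],q[2],q[3],q[0]]).as_matrix()
O=np.array([.5478,-.2258,0]); c,sn=np.cos(.0768),np.sin(.0768); D=np.array([[c,sn,0],[-sn,c,0],[0,0,1]])
print('t',s['clock'],'pos',s['position'],'dock',1e3*D@(s['position']-O),'F dock',D@s['contact_force'],'qpos',s['qpos'],'w',s['width']); print(R)
E
python3 st.py
```

```text
clock: 7.22
position: [0.3555, -0.2417, 0.3404]
ee_rot: [-0.015, 0.923, 0.034, 0.382]
contact_force: [0.4, 0.0, -0.3]
width: 0.0257
gripper_force: 0.0
t 7.225 pos [ 0.3555 -0.2417  0.3404] dock [-192.9069   -1.0628  340.3561] F dock [ 0.4382 -0.0188 -0.2951] qpos [-1.4603 -0.201   2.0035  0.8018  1.3828 -0.1397] w 0.0257011607996695
[[ 0.7059  0.0743  0.7044]
 [ 0.0521 -0.9972  0.0529]
 [ 0.7064 -0.0007 -0.7078]]
```

```bash
python3 -m handwheel '[[[-7,8,-7],[0,0,0],0.4],[[-22.5,0,22.5],[0,0,0],0.4],[[-22.5,0,22.5],[0,0,0],0.4],[[-22.5,0,22.5],[0,0,0],0.4],[[-22.5,0,22.5],[0,0,0],0.4],[[-22.5,0,22.5],[0,0,0],0.4],[[-22.5,0,22.5],[0,0,0],0.4],[[0,0,0],[0,0,0],0.4]]' && python3 st.py
```

```text
clock: 8.22
position: [0.3473, -0.2501, 0.1493]
ee_rot: [-0.017, 0.923, 0.035, 0.382]
contact_force: [-0.3, -0.8, 0.6]
width: 0.0258
gripper_force: 0.0
t 8.225 pos [ 0.3473 -0.2501  0.1493] dock [-201.8219   -8.8261  149.3353] F dock [-0.3746 -0.7246  0.6203] qpos [-1.494   0.0741  2.3526  0.9879  1.0095 -0.6794] w 0.025772803645233412
[[ 0.7055  0.0769  0.7045]
 [ 0.0515 -0.997   0.0572]
 [ 0.7068 -0.0041 -0.7074]]
```

```bash
python3 -m handwheel '[[[-20,0,20],[0,0,0],0.4],[[-20,0,20],[0,0,0],0.4],[[-20,0,20],[0,0,0],0.4],[[-15,0,15],[0,0,0],0.4],[[-10,0,10],[0,0,0],0.4],[[0,0,0],[0,0,0],0.4],[[0,0,0],[0,0,0],0.4]]' && python3 st.py
```

```text
clock: 9.1
position: [0.3477, -0.2518, 0.031]
ee_rot: [-0.013, 0.923, 0.036, 0.383]
contact_force: [-0.1, -0.1, -0.2]
width: 0.0258
gripper_force: 0.0
t 9.1 pos [ 0.3477 -0.2518  0.031 ] dock [-201.4701  -10.5935   31.0321] F dock [-0.0844 -0.0956 -0.1745] qpos [-1.4941  0.4142  2.5297  1.3803  0.8052 -1.2987] w 0.02580717602559761
[[ 0.7041  0.0761  0.706 ]
 [ 0.0556 -0.9971  0.052 ]
 [ 0.7079  0.0026 -0.7063]]
```

Run:
```python
from h import *
t=vision.get_image("top")[140:310,270:390]; s=vision.get_image("scene")[150:310,260:420]
t=cv2.resize(t,None,fx=3.5,fy=3.5,interpolation=cv2.INTER_CUBIC);s=cv2.resize(s,(370,595-225))
s=cv2.copyMakeBorder(s,0,595-370,0,0,cv2.BORDER_CONSTANT)
cv2.imwrite("pics/near.png",np.hstack([t,s]))
```

```text
(no output)
```

View pics/near.png

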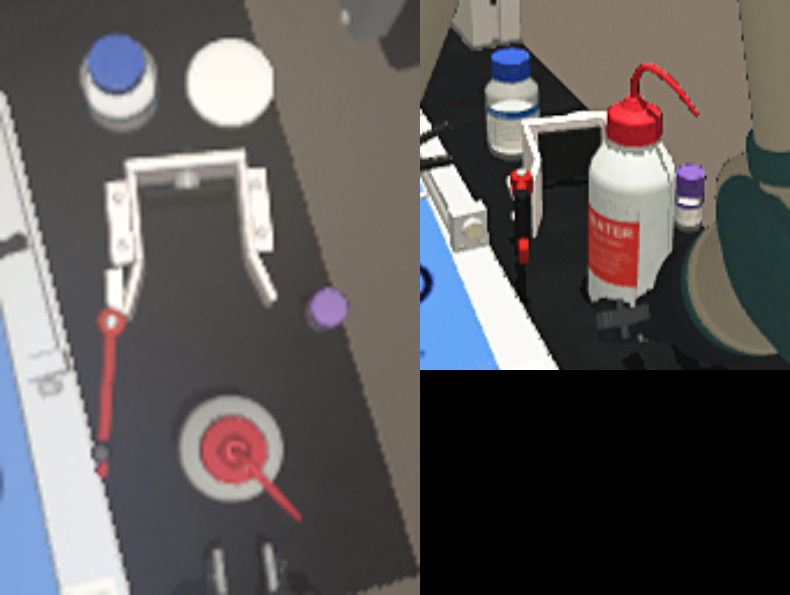

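The top view shows the open fingers at (218,555) and (268,548), squarely behind the bottle at (232,448) along the dock axis. The scene view shows the bottle, vial and gate clear of the arm. Next I lower the tool and start pushing.

```bash
python3 -m handwheel '[[[-6.5,0,6.5],[0,0,0],0.4],[[4.2,0,4.2],[0,0,0],0.4],[[4.2,0,4.2],[0,0,0],0.4],[[4.2,0,4.2],[0,0,0],0.4],[[4.2,0,4.2],[0,0,0],0.4],[[0,0,0],[0,0,0],0.4],[[0,0,0],[0,0,0],0.4]]' && python3 st.py
python3 -m handwheel '[[[1.4,0,1.4],[0,0,0],0.4],[[1.4,0,1.4],[0,0,0],0.4],[[1.4,0,1.4],[0,0,0],0.4],[[1.4,0,1.4],[0,0,0],0.4],[[1.4,0,1.4],[0,0,0],0.4],[[1.4,0,1.4],[0,0,0],0.4],[[1.4,0,1.4],[0,0,0],0.4],[[1.4,0,1.4],[0,0,0],0.4]]' && python3 st.py
```

```text
clock: 10.07
position: [0.3711, -0.2486, 0.0209]
ee_rot: [-0.015, 0.923, 0.035, 0.382]
contact_force: [-0.1, -0.7, -0.1]
width: 0.0258
gripper_force: 0.0
t 10.075 pos [ 0.3711 -0.2486  0.0209] dock [-177.976    -9.1631   20.9393] F dock [-0.1726 -0.6408 -0.0921] qpos [-1.4091  0.4493  2.5272  1.4904  0.7849 -1.337 ] w 0.02580298957470207
[[ 0.7051  0.0762  0.705 ]
 [ 0.0539 -0.9971  0.054 ]
 [ 0.7071 -0.0001 -0.7071]]
clock: 11.08
position: [0.3867, -0.2475, 0.0208]
ee_rot: [-0.015, 0.923, 0.035, 0.382]
contact_force: [-3.5, 0.5, 2.9]
width: 0.0255
gripper_force: 1.7
t 11.075 pos [ 0.3867 -0.2475  0.0208] dock [-162.2875   -9.2713   20.7875] F dock [-3.4362  0.7639  2.9227] qpos [-1.354   0.4499  2.5142  1.5317  0.7757 -1.3184] w 0.02545041901568524
[[ 0.7055  0.0759  0.7046]
 [ 0.0537 -0.9971  0.0536]
 [ 0.7066  0.     -0.7076]]
```

```bash
python3 -m handwheel '[[[2,-0.4,2],[0,0,0],0.4],[[2.1,-0.4,2.1],[0,0,0],0.4],[[2.1,-0.4,2.1],[0,0,0],0.4],[[2.1,-0.4,2.1],[0,0,0],0.4],[[2.1,-0.4,2.1],[0,0,0],0.4],[[2.1,-0.4,2.1],[0,0,0],0.4],[[2.1,-0.4,2.1],[0,0,0],0.4],[[2.1,-0.4,2.1],[0,0,0],0.4],[[2.1,-0.4,2.1],[0,0,0],0.4],[[2.1,-0.4,2.1],[0,0,0],0.4],[[2.1,-0.4,2.1],[0,0,0],0.4],[[2.1,-0.4,2.1],[0,0,0],0.4]]' && python3 st.py
cat > bot.py <<'E'
from h import *
import sys
im=vision.get_image("top"); cv2.imwrite(f"pics/{sys.argv[1]}.png",cv2.resize(im[140:310,270:390],None,fx=3.5,fy=3.5,interpolation=cv2.INTER_CUBIC))
h=cv2.cvtColor(im,cv2.COLOR_BGR2HSV)
red=(((h[...,0]<8)|(h[...,0]>172))&(h[...,1]>120)&(h[...,2]>80)).astype(np.uint8)
red[:, :308]=0
red=cv2.morphologyEx(red,cv2.MORPH_OPEN,np.ones((5,5)))   # drops the thin spout and gate
m=cv2.moments(red,True); u=(m['m10']/m['m00'],m['m01']/m['m00'])
P=ray("top",u,.160); O=np.array([.5478,-.2258,0]); a=.0768
D=np.array([[np.cos(a),np.sin(a),0],[-np.sin(a),np.cos(a),0],[0,0,1]])
print("cap px",u,"area",m['m00'],"world",P.round(4),"dock mm",(1e3*D@(P-O)).round(1))
E
python3 bot.py p1
```

```text
clock: 12.58
position: [0.422, -0.24, 0.0209]
ee_rot: [-0.015, 0.923, 0.035, 0.382]
contact_force: [-1.0, -0.1, -0.1]
width: 0.0257
gripper_force: 1.0
t 12.575 pos [ 0.422  -0.24    0.0209] dock [-126.5268   -4.5009   20.9366] F dock [-0.9947 -0.0543 -0.1323] qpos [-1.2322  0.4516  2.4891  1.6276  0.7532 -1.285 ] w 0.02567656424932501
[[ 0.7051  0.0758  0.7051]
 [ 0.0535 -0.9971  0.0537]
 [ 0.7071 -0.0002 -0.7071]]
cap px (333.01612903225805, 251.0040322580645) area 248.0 world [ 0.4564 -0.2376  0.16  ] dock mm [-92.1  -4.8 160. ]
```

```bash
python3 -m handwheel '[[[2,-0.35,2],[0,0,0],0.4],[[2.1,-0.4,2.1],[0,0,0],0.4],[[2.1,-0.4,2.1],[0,0,0],0.4],[[2.1,-0.4,2.1],[0,0,0],0.4],[[2.1,-0.4,2.1],[0,0,0],0.4],[[2.1,-0.4,2.1],[0,0,0],0.4],[[2.1,-0.4,2.1],[0,0,0],0.4],[[2.1,-0.4,2.1],[0,0,0],0.4],[[2.1,-0.4,2.1],[0,0,0],0.4],[[2.1,-0.4,2.1],[0,0,0],0.4],[[2.1,-0.4,2.1],[0,0,0],0.4],[[2.1,-0.4,2.1],[0,0,0],0.4]]' && python3 st.py;  python3 bot.py p2
```

```text
clock: 14.12
position: [0.457, -0.2326, 0.0209]
ee_rot: [-0.015, 0.923, 0.035, 0.382]
contact_force: [-1.9, -0.9, -1.1]
width: 0.0259
gripper_force: 1.0
t 14.125 pos [ 0.457  -0.2326  0.0209] dock [-91.0137   0.199   20.9493] F dock [-2.005  -0.704  -1.0699] qpos [-1.1175  0.455   2.4557  1.7096  0.7259 -1.2444] w 0.02585193053537348
[[ 0.705   0.0758  0.7051]
 [ 0.0536 -0.9971  0.0537]
 [ 0.7071 -0.0001 -0.7071]]
cap px (329.0127659574468, 234.82553191489362) area 235.0 world [ 0.4901 -0.2301  0.16  ] dock mm [-57.9   0.2 160. ]
```

View pics/p2.png

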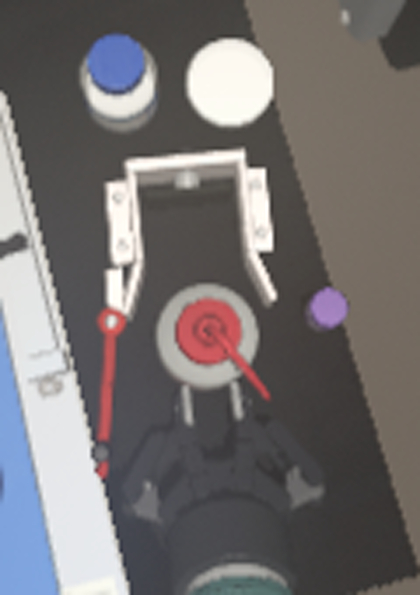

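The bottle centre is at (208,335), on the dock midline and about to enter the lips. The gripper knuckle at (135,485) clears the gate bar at (103,470) by about 20 mm.

```bash
python3 -m handwheel '[[[2,0,2],[0,0,0],0.4],[[2.1,0,2.1],[0,0,0],0.4],[[2.1,0,2.1],[0,0,0],0.4],[[2.1,0,2.1],[0,0,0],0.4],[[2.1,0,2.1],[0,0,0],0.4],[[2.1,0,2.1],[0,0,0],0.4],[[2.1,0,2.1],[0,0,0],0.4],[[2.1,0,2.1],[0,0,0],0.4],[[2.1,0,2.1],[0,0,0],0.4],[[2.1,0,2.1],[0,0,0],0.4],[[2.1,0,2.1],[0,0,0],0.4],[[2.1,0,2.1],[0,0,0],0.4]]' && python3 st.py;  python3 bot.py p3
```

```text
clock: 15.68
position: [0.4924, -0.23, 0.021]
ee_rot: [-0.015, 0.923, 0.035, 0.382]
contact_force: [-2.6, 0.3, 0.1]
width: 0.0253
gripper_force: 1.1
t 15.675 pos [ 0.4924 -0.23    0.021 ] dock [-55.5189   0.1011  20.964 ] F dock [-2.5543  0.5161  0.0697] qpos [-1.0181  0.462   2.4068  1.7626  0.6945 -1.1874] w 0.025279840560004416
[[ 0.705   0.0758  0.7051]
 [ 0.0535 -0.9971  0.0536]
 [ 0.7071 -0.0001 -0.7071]]
cap px (326.9238095238095, 217.9047619047619) area 210.0 world [ 0.5257 -0.2265  0.16  ] dock mm [-22.1   1.  160. ]
```

```bash
python3 -m handwheel '[[[1.4,0,1.4],[0,0,0],0.4],[[1.4,0,1.4],[0,0,0],0.4],[[1.4,0,1.4],[0,0,0],0.4],[[1.4,0,1.4],[0,0,0],0.4],[[1.4,0,1.4],[0,0,0],0.4],[[1.4,0,1.4],[0,0,0],0.4],[[1.4,0,1.4],[0,0,0],0.4],[[1.4,0,1.4],[0,0,0],0.4]]' && python3 st.py|head -1;  python3 bot.py p4
python3 -m handwheel '[[[0.7,0,0.7],[0,0,0],0.4],[[0.7,0,0.7],[0,0,0],0.4],[[0.7,0,0.7],[0,0,0],0.4],[[0.7,0,0.7],[0,0,0],0.4]]' && python3 st.py|head -1
```

```text
clock: 16.73
position: [0.5082, -0.2287, 0.021]
ee_rot: [-0.015, 0.923, 0.035, 0.382]
contact_force: [-2.4, 0.4, -0.2]
width: 0.0254
gripper_force: 1.1
t 16.725 pos [ 0.5082 -0.2287  0.021 ] dock [-39.7409   0.1105  20.9588] F dock [-2.4061  0.6336 -0.2323] qpos [-0.9775  0.466   2.3836  1.7815  0.6797 -1.1613] w 0.02544369681552464
cap px (326.015625, 209.69270833333334) area 192.0 world [ 0.5431 -0.225   0.16  ] dock mm [ -4.6   1.1 160. ]
clock: 17.27
position: [0.512, -0.2285, 0.021]
ee_rot: [-0.015, 0.923, 0.035, 0.382]
contact_force: [-1.7, 0.1, 0.2]
width: 0.0255
gripper_force: 1.2
t 17.275 pos [ 0.512  -0.2285  0.021 ] dock [-35.8644   0.1012  20.9674] F dock [-1.7218  0.2241  0.2124] qpos [-0.9678  0.4671  2.3778  1.7857  0.6759 -1.1548] w 0.025498713367101817
```

```bash
python3 -m handwheel '[[[0.7,0,0.7],[0,0,0],0.4],[[0.7,0,0.7],[0,0,0],0.4]]' && python3 st.py|head -1
```

```text
clock: 17.52
position: [0.514, -0.2283, 0.0209]
ee_rot: [-0.015, 0.923, 0.035, 0.382]
contact_force: [-2.2, -0.4, 0.7]
width: 0.0256
gripper_force: 1.1
t 17.525 pos [ 0.514  -0.2283  0.0209] dock [-33.8743   0.1019  20.9482] F dock [-2.2454 -0.198   0.743 ] qpos [-0.9629  0.4677  2.3748  1.7878  0.6739 -1.1515] w 0.025645675666646644
```

```bash
python3 -m handwheel '[[[0.7,0,0.7],[0,0,0],0.4],[[0.7,0,0.7],[0,0,0],0.4]]' && python3 st.py|head -1
```

```text
clock: 17.77
position: [0.516, -0.2282, 0.021]
ee_rot: [-0.015, 0.923, 0.035, 0.382]
contact_force: [-1.3, -0.3, 0.7]
width: 0.0259
gripper_force: 1.1
t 17.775 pos [ 0.516  -0.2282  0.021 ] dock [-31.8828   0.0818  20.9565] F dock [-1.3595 -0.19    0.659 ] qpos [-0.958   0.4683  2.3718  1.7899  0.672  -1.1482] w 0.025897873144265355
```

```bash
python3 -m handwheel '[[[0.7,0,0.7],[0,0,0],0.4],[[0.7,0,0.7],[0,0,0],0.4]]' && python3 st.py|head -1
```

```text
clock: 18.02
position: [0.518, -0.228, 0.021]
ee_rot: [-0.015, 0.923, 0.035, 0.382]
contact_force: [-2.4, -0.6, 0.5]
width: 0.0259
gripper_force: 1.1
t 18.025 pos [ 0.518 -0.228  0.021] dock [-29.9121   0.0805  20.9585] F dock [-2.395  -0.4562  0.4585] qpos [-0.9532  0.4688  2.3687  1.7918  0.6701 -1.1449] w 0.02591115633591783
```

```bash
python3 -m handwheel '[[[0.7,0,0.7],[0,0,0],0.4]]' && python3 st.py|head -1
```

```text
clock: 18.15
position: [0.519, -0.2279, 0.021]
ee_rot: [-0.015, 0.923, 0.035, 0.382]
contact_force: [-1.9, -0.3, 0.1]
width: 0.0257
gripper_force: 1.1
t 18.15 pos [ 0.519  -0.2279  0.021 ] dock [-28.8949   0.107   20.9668] F dock [-1.9156 -0.1534  0.1238] qpos [-0.9508  0.4691  2.3672  1.7928  0.6691 -1.1432] w 0.025730224944228837
```

```bash
python3 -m handwheel '[[[0.7,0,0.7],[0,0,0],0.4],[[0.7,0,0.7],[0,0,0],0.4]]' && python3 st.py|head -1
```

```text
clock: 18.4
position: [0.5209, -0.2278, 0.021]
ee_rot: [-0.015, 0.923, 0.035, 0.382]
contact_force: [-2.0, 0.4, 1.0]
width: 0.0254
gripper_force: 1.1
t 18.4 pos [ 0.5209 -0.2278  0.021 ] dock [-26.9371   0.07    20.9608] F dock [-1.9504  0.5933  0.9662] qpos [-0.946   0.4697  2.3642  1.7948  0.6671 -1.1399] w 0.025436471783521025
```

```bash
python3 -m handwheel '[[[0.7,0,0.7],[0,0,0],0.4]]' && python3 st.py|head -1
```

```text
clock: 18.52
position: [0.5219, -0.2277, 0.0209]
ee_rot: [-0.015, 0.923, 0.035, 0.382]
contact_force: [-2.8, 0.5, -0.2]
width: 0.0256
gripper_force: 1.1
t 18.525 pos [ 0.5219 -0.2277  0.0209] dock [-25.9664   0.0781  20.9412] F dock [-2.7253  0.6832 -0.1817] qpos [-0.9437  0.47    2.3627  1.7957  0.6661 -1.1382] w 0.02556278230219719
```

```bash
python3 -m handwheel '[[[0.7,0,0.7],[0,0,0],0.4]]' && python3 st.py|head -1
```

```text
clock: 18.65
position: [0.5229, -0.2276, 0.021]
ee_rot: [-0.015, 0.923, 0.035, 0.382]
contact_force: [-1.7, -0.3, -0.1]
width: 0.0258
gripper_force: 1.1
t 18.65 pos [ 0.5229 -0.2276  0.021 ] dock [-24.9428   0.0839  20.9567] F dock [-1.7107 -0.1862 -0.1414] qpos [-0.9413  0.4703  2.3611  1.7967  0.6652 -1.1366] w 0.025771587573191233
```

```bash
python3 -m handwheel '[[[0.7,0,0.7],[0,0,0],0.4]]' && python3 st.py|head -1; python3 bot.py p5
```

```text
clock: 18.77
position: [0.5239, -0.2276, 0.021]
ee_rot: [-0.015, 0.923, 0.035, 0.382]
contact_force: [-3.1, 0.0, -0.1]
width: 0.0255
gripper_force: 1.1
t 18.775 pos [ 0.5239 -0.2276  0.021 ] dock [-23.9564   0.0682  20.9672] F dock [-3.0618  0.271  -0.0992] qpos [-0.9389  0.4706  2.3596  1.7976  0.6642 -1.1349] w 0.025528823082630547
cap px (325.62992125984255, 205.11023622047244) area 127.0 world [ 0.5529 -0.2244  0.16  ] dock mm [  5.2   1.  160. ]
```

```bash
python3 -m handwheel '[[[0.7,0,0.7],[0,0,0],0.4]]' && python3 st.py|head -1
```

```text
clock: 18.95
position: [0.5248, -0.2275, 0.0209]
ee_rot: [-0.015, 0.923, 0.035, 0.382]
contact_force: [-3.3, -0.3, 0.5]
width: 0.0253
gripper_force: 1.4
t 18.95 pos [ 0.5248 -0.2275  0.0209] dock [-23.0444   0.0884  20.9225] F dock [-3.3232 -0.0479  0.5451] qpos [-0.9366  0.4709  2.3582  1.7985  0.6632 -1.1332] w 0.02527204562912309
```

```bash
python3 -m handwheel '[[[0.7,0,0.7],[0,0,0],0.4]]' && python3 st.py|head -1
```

```text
clock: 19.08
position: [0.5255, -0.2274, 0.0208]
ee_rot: [-0.015, 0.923, 0.035, 0.382]
contact_force: [-5.9, -0.4, 3.4]
width: 0.0255
gripper_force: 3.1
t 19.075 pos [ 0.5255 -0.2274  0.0208] dock [-22.3082   0.1424  20.8234] F dock [-5.866   0.0372  3.3813] qpos [-0.9345  0.4711  2.357   1.7993  0.6618 -1.1315] w 0.025541060897166266
```

View pics/p5.png

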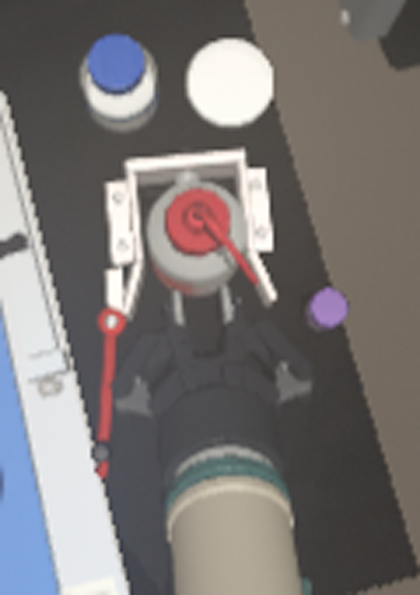

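The pad is felt: force has risen to 5.9 N. The picture shows the bottle at (200,230) inside the walls, with the gate still open.

```bash
python3 -m handwheel '[[[0.7,0,0.7],[0,0,0],0.4]]' && python3 st.py|head -1
```

```text
clock: 19.2
position: [0.5262, -0.2272, 0.0207]
ee_rot: [-0.014, 0.923, 0.035, 0.382]
contact_force: [-9.4, -0.4, 4.3]
width: 0.0253
gripper_force: 4.6
t 19.2 pos [ 0.5262 -0.2272  0.0207] dock [-21.6716   0.2153  20.7382] F dock [-9.3945  0.3242  4.3208] qpos [-0.9324  0.4711  2.3559  1.8001  0.6603 -1.1298] w 0.02533363830850701
```

```bash
python3 -m handwheel '[[[0.3,0,0.3],[0,0,0],0.4],[[0,0,0],[0,0,0],0.4]]' && python3 st.py|head -1
```

```text
clock: 19.45
position: [0.5263, -0.2272, 0.0208]
ee_rot: [-0.014, 0.923, 0.035, 0.382]
contact_force: [-8.6, -1.2, 4.0]
width: 0.0256
gripper_force: 4.5
t 19.45 pos [ 0.5263 -0.2272  0.0208] dock [-21.5035   0.2205  20.7781] F dock [-8.661  -0.5806  4.0202] qpos [-0.9317  0.4709  2.3557  1.8005  0.6596 -1.1292] w 0.025610281599350384
```

```bash
python3 -m handwheel '[[[0.5,0,0.5],[0,0,0],0.4],[[0.4,0,0.4],[0,0,0],0.4],[[0,0,0],[0,0,0],0.4]]' && python3 st.py|head -1
```

```text
clock: 19.82
position: [0.527, -0.2271, 0.0207]
ee_rot: [-0.014, 0.924, 0.034, 0.381]
contact_force: [-13.2, -1.1, 7.4]
width: 0.0257
gripper_force: 6.3
t 19.825 pos [ 0.527  -0.2271  0.0207] dock [-20.814    0.345   20.6523] F dock [-13.2827  -0.1119   7.4277] qpos [-0.9292  0.4709  2.3546  1.8015  0.6577 -1.127 ] w 0.025737156285088898
```

```bash
python3 -m handwheel '[[[0,0,0],[0,0,0],0.4],[[0,0,0],[0,0,0],0.4]]' && python3 st.py|head -1;python3 -m handwheel '[[[0,0,0],[0,0,0],0.4],[[0,0,0],[0,0,0],0.4]]' && python3 st.py|head -1
```

```text
clock: 20.08
position: [0.527, -0.227, 0.0207]
ee_rot: [-0.014, 0.924, 0.034, 0.381]
contact_force: [-13.1, -1.8, 6.5]
width: 0.0253
gripper_force: 6.2
t 20.075 pos [ 0.527  -0.227   0.0207] dock [-20.802    0.3639  20.6529] F dock [-13.1933  -0.7977   6.5375] qpos [-0.9292  0.4709  2.3545  1.8014  0.6578 -1.127 ] w 0.025339642905654138
clock: 20.32
position: [0.527, -0.227, 0.0207]
ee_rot: [-0.014, 0.924, 0.034, 0.381]
contact_force: [-12.8, -1.5, 6.8]
width: 0.0256
gripper_force: 6.2
t 20.325 pos [ 0.527  -0.227   0.0207] dock [-20.784    0.3584  20.6625] F dock [-12.8858  -0.4933   6.7686] qpos [-0.9291  0.4709  2.3545  1.8015  0.6578 -1.127 ] w 0.025602164410890926
```

```bash
python3 -m handwheel '[[[0.35,0,0.35],[0,0,0],0.4],[[0,0,0],[0,0,0],0.4],[[0,0,0],[0,0,0],0.4],[[0,0,0],[0,0,0],0.4]]' && python3 st.py|head -1
```

```text
clock: 20.82
position: [0.5273, -0.227, 0.0207]
ee_rot: [-0.014, 0.924, 0.034, 0.381]
contact_force: [-14.3, -1.8, 8.4]
width: 0.0257
gripper_force: 7.1
t 20.825 pos [ 0.5273 -0.227   0.0207] dock [-20.5122   0.399   20.651 ] F dock [-14.4294  -0.6931   8.3691] qpos [-0.9282  0.4708  2.3541  1.8019  0.6571 -1.1261] w 0.025663407879836824
```

```bash
python3 -m handwheel '[[[0,0,0],[0,0,0],0.4],[[0,0,0],[0,0,0],0.4],[[0,0,0],[0,0,0],0.4],[[0,0,0],[0,0,0],0.4],[[0,0,0],[0,0,0],0.4],[[0,0,0],[0,0,0],0.4],[[0,0,0],[0,0,0],0.4],[[0,0,0],[0,0,0],0.4],[[0,0,0],[0,0,0],0.4],[[0,0,0],[0,0,0],0.4]]' && python3 st.py|head -1
python3 -m handwheel '[[[-0.7,0,-0.7],[0,0,0],0.4],[[-0.7,0,-0.7],[0,0,0],0.4],[[-1.4,0,-1.4],[0,0,0],0.4],[[-2,0,-2],[0,0,0],0.4],[[-4,0,-4],[0,0,0],0.4],[[-8,0,-8],[0,0,0],0.4],[[-15,0,-15],[0,0,0],0.4],[[-20,0,-20],[0,0,0],0.4],[[-20,0,-20],[0,0,0],0.4]]' && python3 st.py; python3 bot.py p6
```

```text
clock: 22.08
position: [0.5273, -0.227, 0.0206]
ee_rot: [-0.014, 0.924, 0.034, 0.381]
contact_force: [-13.7, -0.8, 9.4]
width: 0.0258
gripper_force: 7.1
t 22.075 pos [ 0.5273 -0.227   0.0206] dock [-20.5225   0.3878  20.6322] F dock [-13.73     0.2202   9.4117] qpos [-0.9282  0.4708  2.3541  1.8018  0.657  -1.1261] w 0.025787409829150086
clock: 23.2
position: [0.4266, -0.2348, 0.0211]
ee_rot: [-0.014, 0.923, 0.035, 0.382]
contact_force: [-0.0, -0.4, -0.5]
width: 0.0257
gripper_force: 0.0
t 23.2 pos [ 0.4266 -0.2348  0.0211] dock [-121.513     0.3264   21.0555] F dock [-0.0777 -0.4289 -0.4638] qpos [-1.2118  0.451   2.4935  1.6522  0.7496 -1.2914] w 0.02565947856033225
[[ 0.7049  0.0759  0.7052]
 [ 0.0537 -0.9971  0.0536]
 [ 0.7072  0.0001 -0.707 ]]
cap px (325.76756756756754, 202.14594594594595) area 185.0 world [ 0.5592 -0.2248  0.16  ] dock mm [1.15e+01 1.00e-01 1.60e+02]
```

The bottle is home (dock x about 11.5 mm, y about 0). Next the gate: close the fingers, rise, move outside the handle post, and come down above bar height.

```bash
python3 -m handwheel '[[[20,0,-20],[0,0,0],0.4],[[28,0,-28],[0,0,0],1],[[28,0,-28],[0,0,0],1],[[28,0,-28],[0,0,0],1],[[23,0,-23],[0,0,0],1],[[0,-20,0],[0,0,0],1],[[0,-30,0],[0,0,0],1],[[0,-30,0],[0,0,0],1],[[0,-25,0],[0,0,0],1],[[0,0,0],[0,0,0],1],[[-20,0,20],[0,0,0],1],[[-20,0,20],[0,0,0],1],[[-10,0,10],[0,0,0],1],[[0,0,0],[0,0,0],1]]' && python3 st.py; python3 bot.py p7
```

```text
clock: 25.0
position: [0.4192, -0.1301, 0.1283]
ee_rot: [-0.016, 0.924, 0.034, 0.381]
contact_force: [1.1, -1.1, 0.8]
width: 0.0002
gripper_force: 0.0
t 25.0 pos [ 0.4192 -0.1301  0.1283] dock [-120.8477  105.3247  128.3018] F dock [ 0.9727 -1.1842  0.7871] qpos [-1.0639  0.0294  2.5015  1.317   0.725  -0.6591] w 0.00017131432148407265
[[ 0.7069  0.0745  0.7033]
 [ 0.0497 -0.9972  0.0556]
 [ 0.7055 -0.0043 -0.7087]]
cap px (325.4761904761905, 204.35714285714286) area 126.0 world [ 0.5545 -0.2241  0.16  ] dock mm [  6.8   1.2 160. ]
```

View pics/p7.png

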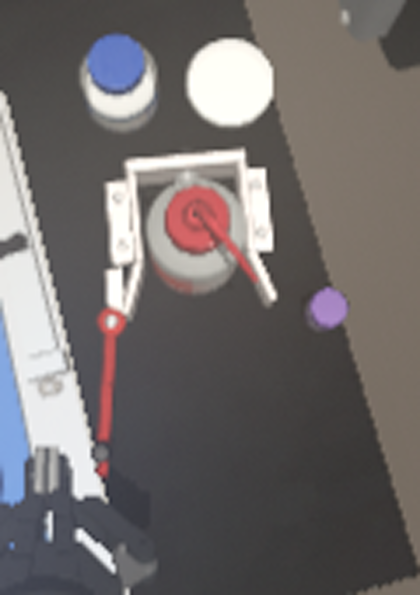

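Closed fingertips at (47,460) sit beside the handle post at (101,452), on its outer side, and the bottle is upright in the dock. Now down and sweep.

```bash
python3 -m handwheel '[[[-16,0,16],[0,0,0],1],[[-16,0,16],[0,0,0],1],[[0,0,0],[0,0,0],1],[[0,6,0],[0,0,0],1],[[0,6,0],[0,0,0],1],[[0,7,0],[0,0,0],1],[[0,7,0],[0,0,0],1],[[0,7,0],[0,0,0],1],[[0,6,0],[0,0,0],1],[[0.7,6.5,0.7],[0,0,0],1],[[0.7,6.5,0.7],[0,0,0],1],[[0.7,6.5,0.7],[0,0,0],1],[[0,6.5,0],[0,0,0],1],[[1.6,6.2,1.6],[0,0,0],1],[[1.6,6.2,1.6],[0,0,0],1],[[1.6,6.2,1.6],[0,0,0],1],[[1.6,6.2,1.6],[0,0,0],1],[[0,0,0],[0,0,0],1]]' && python3 st.py|head -1; python3 bot.py p8
```

```text
clock: 27.3
position: [0.4389, -0.2197, 0.0847]
ee_rot: [-0.014, 0.923, 0.035, 0.383]
contact_force: [-0.5, 0.2, -0.8]
width: 0.0002
gripper_force: 0.0
t 27.3 pos [ 0.4389 -0.2197  0.0847] dock [-108.1396   14.4791   84.662 ] F dock [-0.4562  0.2326 -0.7759] qpos [-1.1536  0.2544  2.4252  1.4181  0.7396 -0.8993] w 0.00017567063513397978
cap px (325.4761904761905, 204.35714285714286) area 126.0 world [ 0.5545 -0.2241  0.16  ] dock mm [  6.8   1.2 160. ]
```

View pics/p8.png

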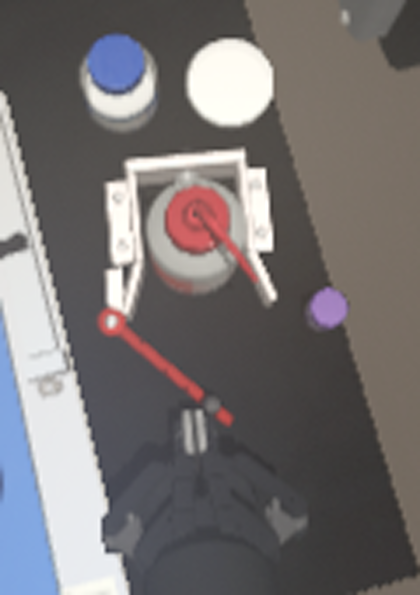

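The gate is about halfway closed. The post at (212,405) rides on the finger's front right corner, so the sweep continues.

```bash
python3 -m handwheel '[[[2,5.5,2],[0,0,0],1],[[2.2,5.5,2.2],[0,0,0],1],[[2.2,5.5,2.2],[0,0,0],1],[[2.4,4.5,2.4],[0,0,0],1],[[3.5,4,3.5],[0,0,0],1],[[3.5,4,3.5],[0,0,0],1],[[3.5,4,3.5],[0,0,0],1],[[3.5,4,3.5],[0,0,0],1],[[3.5,2,3.5],[0,0,0],1],[[3.5,1,3.5],[0,0,0],1],[[0,0,0],[0,0,0],1]]' && python3 st.py|head -1
python3 -m handwheel '[[[1.4,0,1.4],[0,0,0],1],[[1.4,0,1.4],[0,0,0],1],[[0,0,0],[0,0,0],1]]' && python3 st.py|head -1; python3 bot.py p9
```

```text
clock: 28.72
position: [0.4841, -0.2556, 0.0847]
ee_rot: [-0.014, 0.923, 0.035, 0.383]
contact_force: [-0.4, -0.4, -0.1]
width: -0.0003
gripper_force: 0.0
t 28.725 pos [ 0.4841 -0.2556  0.0847] dock [-65.8454 -24.8234  84.7492] F dock [-0.4303 -0.3315 -0.1366] qpos [-1.077   0.3078  2.308   1.4076  0.7145 -0.7957] w -0.0002637562270258543
clock: 29.1
position: [0.4877, -0.2552, 0.0847]
ee_rot: [-0.015, 0.923, 0.035, 0.382]
contact_force: [0.2, 0.6, -0.2]
width: 0.0001
gripper_force: 0.1
t 29.1 pos [ 0.4877 -0.2552  0.0847] dock [-62.2236 -24.6527  84.6521] F dock [ 0.265   0.5523 -0.2216] qpos [-1.0672  0.3098  2.3039  1.4123  0.7099 -0.7905] w 5.656287122838252e-05
cap px (325.345, 201.9) area 200.0 world [ 0.5598 -0.224   0.16  ] dock mm [ 12.1   0.9 160. ]
```

View pics/p9.png

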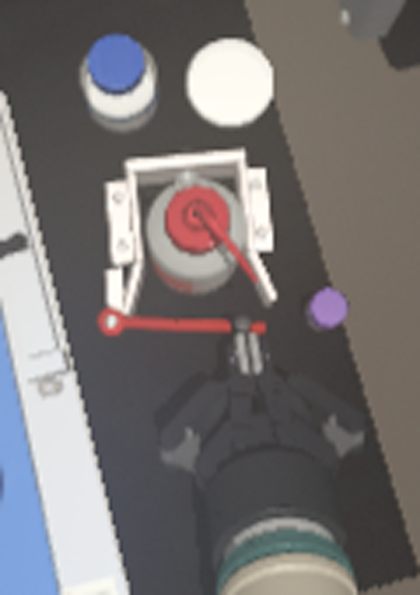

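The gate is nearly shut: the bar runs from (110,321) to (265,327) and should slope slightly up when closed. I push on to the stop.

```bash
python3 -m handwheel '[[[1.4,0,1.4],[0,0,0],1],[[1.4,0,1.4],[0,0,0],1],[[1.4,0,1.4],[0,0,0],1],[[0,0,0],[0,0,0],1]]' && python3 st.py|head -1
python3 -m handwheel '[[[1,0,1],[0,0,0],1],[[0,0,0],[0,0,0],1]]' && python3 st.py|head -1
```

```text
clock: 29.65
position: [0.4937, -0.2545, 0.0846]
ee_rot: [-0.015, 0.923, 0.035, 0.383]
contact_force: [-0.4, 0.4, 0.7]
width: -0.0001
gripper_force: 0.0
t 29.65 pos [ 0.4937 -0.2545  0.0846] dock [-56.1685 -24.4892  84.6302] F dock [-0.3356  0.4271  0.7084] qpos [-1.0517  0.3132  2.2965  1.4194  0.7031 -0.7827] w -0.00014321574191177765
clock: 29.9
position: [0.495, -0.2545, 0.0846]
ee_rot: [-0.015, 0.923, 0.035, 0.382]
contact_force: [0.8, 0.5, -0.4]
width: 0.0001
gripper_force: 0.1
t 29.9 pos [ 0.495  -0.2545  0.0846] dock [-54.8349 -24.5702  84.6247] F dock [ 0.808   0.4094 -0.3728] qpos [-1.0483  0.314   2.2948  1.421   0.7014 -0.7807] w 8.973090178767983e-05
```

```bash
for i in 1; do python3 -m handwheel '[[[0.7,0,0.7],[0,0,0],1],[[0.7,0,0.7],[0,0,0],1],[[0,0,0],[0,0,0],1]]' && python3 st.py|head -1; done
```

```text
clock: 30.28
position: [0.497, -0.2545, 0.0846]
ee_rot: [-0.015, 0.923, 0.035, 0.382]
contact_force: [-0.8, -0.4, 0.4]
width: 0.0002
gripper_force: 0.2
t 30.275 pos [ 0.497  -0.2545  0.0846] dock [-52.894  -24.7087  84.6239] F dock [-0.7983 -0.3165  0.3611] qpos [-1.0434  0.3151  2.2923  1.4233  0.6989 -0.7781] w 0.0002382243079660637
```

```bash
python3 -m handwheel '[[[0.7,0,0.7],[0,0,0],1],[[0.7,0,0.7],[0,0,0],1],[[0,0,0],[0,0,0],1]]' && python3 st.py|head -1
```

```text
clock: 30.65
position: [0.4989, -0.2544, 0.0846]
ee_rot: [-0.015, 0.923, 0.035, 0.382]
contact_force: [-1.3, -0.3, 0.1]
width: -0.0002
gripper_force: 0.2
t 30.65 pos [ 0.4989 -0.2544  0.0846] dock [-50.9051 -24.7475  84.6415] F dock [-1.2728 -0.1737  0.124 ] qpos [-1.0385  0.3162  2.2897  1.4255  0.6966 -0.7754] w -0.0002185678348758528
```

```bash
python3 -m handwheel '[[[0.7,0,0.7],[0,0,0],1],[[0.7,0,0.7],[0,0,0],1],[[0,0,0],[0,0,0],1]]' && python3 st.py|head -1
```

```text
clock: 31.02
position: [0.4997, -0.2543, 0.0842]
ee_rot: [-0.014, 0.924, 0.035, 0.382]
contact_force: [-11.1, -0.6, 5.2]
width: 0.0003
gripper_force: 5.5
t 31.025 pos [ 0.4997 -0.2543  0.0842] dock [-50.1123 -24.7303  84.2286] F dock [-11.0675   0.2289   5.2465] qpos [-1.0346  0.3163  2.2887  1.4265  0.6924 -0.7727] w 0.0002945799743727679
```

```bash
python3 -m handwheel '[[[0.7,0,0.7],[0,0,0],1],[[0,0,0],[0,0,0],1]]' && python3 st.py|head -1
```

```text
clock: 31.28
position: [0.5001, -0.2543, 0.0841]
ee_rot: [-0.014, 0.924, 0.035, 0.381]
contact_force: [-16.3, -0.8, 9.1]
width: -0.0002
gripper_force: 8.4
t 31.275 pos [ 0.5001 -0.2543  0.0841] dock [-49.7577 -24.7229  84.0663] F dock [-16.2667   0.4277   9.1492] qpos [-1.0328  0.3163  2.2882  1.4269  0.6904 -0.7714] w -0.00020742434620592208
```

Firm stop felt (16 N). Next I back off, pull well away, and check.

```bash
python3 -m handwheel '[[[-0.7,0,-0.7],[0,0,0],1],[[-1.4,0,-1.4],[0,0,0],1],[[-3,0,-3],[0,0,0],1],[[-10,0,-10],[0,0,0],1],[[-20,0,-20],[0,0,0],1],[[-20,0,-20],[0,0,0],1],[[5,0,-20],[0,0,0],1],[[10,0,-20],[0,0,0],1],[[0,0,0],[0,0,0],1],[[0,0,0],[0,0,0],1]]' && python3 st.py|head -1; python3 bot.py p10
python3 - <<'E'
from h import *
im=vision.get_image("top");h=cv2.cvtColor(im,cv2.COLOR_BGR2HSV)
red=((h[...,0]<8)|(h[...,0]>172))&(h[...,1]>120)&(h[...,2]>60)
v,u=np.nonzero(red[224:242,295:350]); u=u+295.;v=v+224.
P=np.array([ray("top",x,.068)[:2] for x in zip(u,v)])
d=cv2.fitLine(np.float32(P),cv2.DIST_HUBER,0,.01,.01).ravel(); d=d if d[1]<0 else -d
print(len(u),"bar direction deg (shut = -85.6):",np.degrees(np.arctan2(d[1],d[0])))
E
```

```text
clock: 32.52
position: [0.4062, -0.2612, 0.1231]
ee_rot: [-0.015, 0.923, 0.035, 0.382]
contact_force: [-0.4, 0.2, -0.9]
width: -0.0001
gripper_force: 0.0
t 32.525 pos [ 0.4062 -0.2612  0.1231] dock [-143.9125  -24.389   123.0787] F dock [-0.4063  0.2444 -0.8526] qpos [-1.3022  0.177   2.3343  1.1536  0.8617 -0.7036] w -0.00010610385516973139
cap px (325.4761904761905, 204.35714285714286) area 126.0 world [ 0.5545 -0.2241  0.16  ] dock mm [  6.8   1.2 160. ]
124 bar direction deg (shut = -85.6): -85.08038
```

View pics/p10.png

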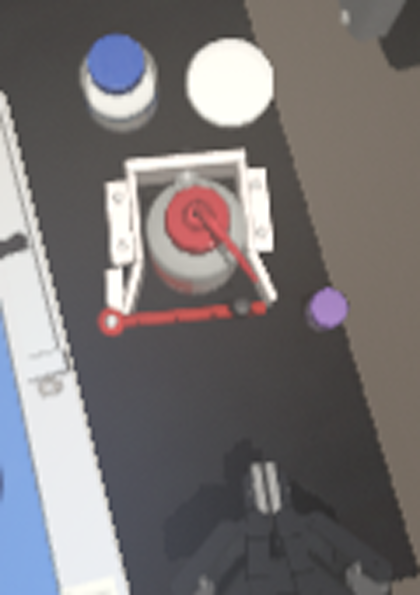

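The bar runs from (110,320) to (268,308), parallel to the dock's mouth at -85.1° (fully shut is -85.6°). The bottle is home, the bystanders stand where they were, and the tool is clear.

```bash
python3 -c "
from rig import manip; print(manip.sign_off())"
```

```text
the job is handed in; nothing more can be done
None
```

I pushed the wash bottle home, held it on the spring pad for over a second at about 10 N (worked out from 13–14 N at the wrist less bench friction), closed the gate to its stop, left the bystanders in place, and handed the job in at about 33 s; no verdict was returned.

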